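# Release the eccentric cam and close the gauge fork on a wheel bolt

### The job

On the bolt inspection fixture, push the red cam lever round with the fingertips until the cam is at its low point, the lever pointing straight ahead at the white mark on the base. Only after that, push the blue plate of the slide forward until the slide is fully home and its fork straddles the bolt. Lift nothing, keep off the standing bolt, and leave the other bolts, gauges and the mallet where they are.

Things in the scene. Friction and masses are not known exactly. Their poses are not given: they have to be found in the camera images.
- fixture: Aluminium base plate 240 x 170 x 12 mm, fixed to the worktop (place and yaw vary). Origin: centre of its underside on the worktop. Its x axis is the forward direction of the slide (away from the robot), y to the left, z up. The cam lever is on its right half (y = -35 mm), the slide on its left half (centre line y = +38 mm), the bolt stands at x = 67, y = 38 mm. White index mark 30 x 10 mm painted at x = 103, y = -35 mm.
- cam_axis (a point): Point on the cam's upright pivot axis, 35 mm above the worktop; in the fixture frame at x = 5, y = -35 mm. The cam is a steel disc of radius 38 mm, 12 mm thick (15 to 27 mm above the worktop), set 18 mm off the pivot towards the lever. A red lever 14 mm wide lies on it (27 to 35 mm above the worktop).
- lever_pin (a point): Mid-height of the upright round red pin at the end of the cam lever: pin radius 8 mm, 72 mm from the pivot axis, top 77 mm and lever underside 27 mm above the worktop; this point is 56 mm above the worktop. Pushing the pin sideways round the pivot takes about 3 N; it stays where it is left.
- low_mark (a point): Where lever_pin is when the cam is exactly at its low point: straight ahead (fixture +x) of the pivot, 56 mm above the worktop. Fixed to the base.
- cam (a joint): Angle of the cam, rad: 0 at the low point (lever straight ahead, pointing at the white mark), growing clockwise seen from above; it starts at 1.8 to 2.6 (lever to the right and back) and must be turned anticlockwise from above to 0. There is no stop or click at 0: it can be overrun to -0.6. Away from the low point the cam's rim blocks the slide's follower arm.
- slide (a joint): Travel of the slide along fixture +x, m: 0 fully back (start), 0.036 fully home against its stop. About 3 N to push; stays where it is left. It reaches home only when the cam is within about 0.35 rad of its low point.
- push_face (a point): Centre of the rear (robot-side) face of the slide's blue push plate, which is 44 mm wide (y), 12 mm thick, and stands from 27 to 63 mm above the worktop; this point is 50 mm above it. It moves with the slide. Behind it the base plate (top at 12 mm) continues for 40 mm. In front of it the brass follower arm reaches over to the cam (top 27 mm above the worktop).
- bolt: Loose steel hex-head wheel bolt under test, 58 mm tall, shank 14 mm, head about 24 mm across, standing head down in a shallow round pocket on the fixture; origin: centre of its underside, 14 mm above the worktop, top at 72 mm. Leave it standing there.
- next_bolt: Same loose bolt waiting on the worktop to the left of the fixture, head down; origin at its underside.
- strip: Fixed black magnetic strip 45 x 500 x 18 mm lying along the back edge of the worktop; origin: centre of its underside.
- strip_bolt_a: Loose bolt, same size, standing head down on the strip; origin at its underside.
- strip_bolt_b: Loose bolt, same size, standing head down on the strip; origin at its underside.
- gauge_case: Loose steel feeler gauge case 24 x 100 x 12 mm lying on the strip; origin at its underside.
- pitch_comb: Loose red thread pitch comb 20 x 80 x 6 mm lying on the strip; origin at its underside.
- mallet: Loose mallet lying on the worktop to the left: yellow head 58 mm in diameter and 100 mm long (origin under its middle), wooden handle reaching 260 mm towards its -x.
- ring_gauge: Loose steel ring gauge, 60 mm outside, 26 mm bore, 18 mm high, lying on the worktop to the right; origin at its underside.

How it is judged:
By the outcome, as a careful person would: the job done as asked, in the order asked, and still so for the second after the job is handed in, with the robot touching nothing.
It also fails if it takes over 59 s, if anything falls off the work surface, if the arm or the gripper's body presses on something with over 40 N, if the wrist force passes 120 N, or if a joint passes its speed limit or range.

### The arm

A 6-joint arm with a two-finger parallel gripper is mounted at the origin on the work surface. World frame = base frame: x ahead of the robot, y to its left, z up, the work surface at z = 0. Lengths are in m, angles in rad, forces in N, time in s.
With the tool pointing down it reaches from about 0.325 to 0.9 m from the base axis. Payload 6.1 kg.
Tool frame: the origin (TCP) lies on the centre line of the jaws, within the pads' length; the fingertips stand 11 mm ahead of it and the grasp point (between the pads) lies 8 mm behind it (robot.tcp_to_tips is the distance from the TCP to the fingertips, in m); z points along the fingers, y is the line along which they close (so a half turn about z gives the same grasp; the last joint's range is limited). The gripper opens to 85 mm and grips with 20 to 120 N. Pads are 22 mm wide; open, the fingers measure 114 mm over their backs; the gripper's body (76 mm by 85 mm) begins 54 mm behind the grasp point. The pads swing forward as they close: fully open they stand 13 mm farther back than shut.
Start: joints at [1.109, 0.22, 1.526, -0, 1.395, -0.126], TCP at [0.206, 0.59, 0.242] pointing down, gripper open.
Joint ranges: [-2.98, 2.98], [-0.91, 2.08], [0.09, 2.57], [-1.24, 4.39], [0.2, 2.65], [-2.68, 2.68]. Speed limits (rad/s): [2.57, 2.57, 3.01, 3.14, 3.14, 3.14].

### API

Orientations are given as a 3x3 rotation matrix whose columns are the frame's x, y, z axes.
In Python, from rig import robot gives the robot as it stands.
- The arm moves only by the shell command python3 -m crank 'ROWS' [FORCE]. ROWS is JSON, a list of rows, each a list of 7 numbers: the opening in per cent of the stroke, from 0 (shut) to 100 (fully open), then the shift along the tool's x, y, z in mm, then the turn, a rotation vector about the tool's x, y, z in rad. A call has exactly 8 rows; each row is the pose to reach, as a shift and turn from the pose commanded when the call began, along the tool's axes at that moment; what a row does not reach only later rows make up. A row lasts 1/10 s, in which the tool goes at most 50 mm and 8.59 degrees, less where a joint would pass 70% of its speed; a pose out of reach is approached as far as the arm can. A call with a gripper value outside its range is refused whole. The fingers move at their own pace and stop on an object; FORCE is the grip in N (left out, the last holds). Time passes only in rows, so rows that repeat a pose let the fingers close, or fill a call up. It gives the time, the measured TCP pose, the force, the opening and the grip force at its end, in the units of the state.
- robot.sense(): the state, without advancing time (a new reading comes with each control period).
- robot.capture(name): name is "side" or "top" or "wrist"; returns a dict with "pixels" (384x512x3 uint8, red, green, blue), "fov_y" (degrees; the focal length in pixels is half the picture's height over the tangent of half this angle, whatever the lens; pixels are square), "cx", "cy" (the principal point, pixels), "R" (3x3) and "t" (3): a world point X has camera coordinates R X + t. Camera axes: x right, y down, z forward; pixel columns grow to the right and rows downward; lengths in m; the calibration is good to about 2 mm. The wrist camera is an equidistant fisheye: a pixel r from the principal point sees the ray r / f radians off the axis. A picture is of the moment at which its call begins. There is no depth.
- robot.finish_job(): hands the job in; it is judged then, once.
The state is a dict: "t": time; "joint_pos": joint angles; "joint_vel": joint speeds; "tau": joint torques, N m; "tool_pos": TCP position; "tcp_rot": TCP orientation; "force": force on the tool from outside, world axes, zero at the start; "torque": the same for the moment, N m; "grip_width": finger opening in m; "grasp_force": force on a finger pad.
Only numpy, scipy, OpenCV 4.12 (cv2) and the standard library are available. Lean on these libraries where they do the work, as an engineer would, in place of code of your own. Each camera call takes 0.05 s, during which the arm holds its last target. There are 200 camera calls.

## Working session

There is one attempt and no reset: what is moved stays moved. The work goes in short steps, Python scripts to look and compute and a shell command to move; the robot and the scene stay as the last step left them, time stands still between calls to the robot, and variables do not carry over. Pictures are saved under pics/ and viewed, at most 12 in all, crops included, and the job is handed in when it is done.

```bash
mkdir -p pics; ls; python3 - <<'E'
from rig import robot
import cv2,numpy as np
a=robot.capture("top");b=robot.capture("side")
for n,c in(("top",a),("side",b)):
    cv2.imwrite(f"pics/{n}0.png",c["pixels"][:,:,::-1]);print(n,c["fov_y"],c["cx"],c["cy"],np.round(c["R"],3).tolist(),np.round(c["t"],3))
s=robot.sense();print(s["t"],s["tool_pos"],np.round(s["tcp_rot"],3).tolist(),s["grip_width"],robot.tcp_to_tips)
E
```

```text
pics
top 55.26986573427817 253.4708437803657 193.23421402240362 [[-0.001, -1.0, -0.003], [-0.986, 0.002, -0.165], [0.165, 0.003, -0.986]] [0.026 0.596 0.906]
side 55.411901687277286 249.49170630269413 191.44318062055217 [[-0.941, -0.337, 0.015], [-0.178, 0.457, -0.871], [0.287, -0.823, -0.49]] [0.556 0.143 0.925]
0.1 [0.2057194 0.5896169 0.2412905] [[-0.944, 0.33, -0.001], [0.33, 0.944, -0.002], [0.0, -0.002, -1.0]] 0.08584287437448392 0.011
```

View pics/top0.png

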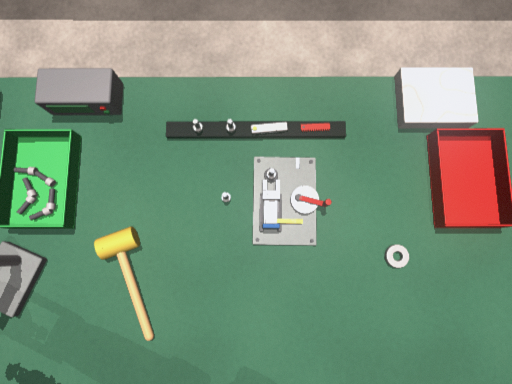

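View pics/side0.png

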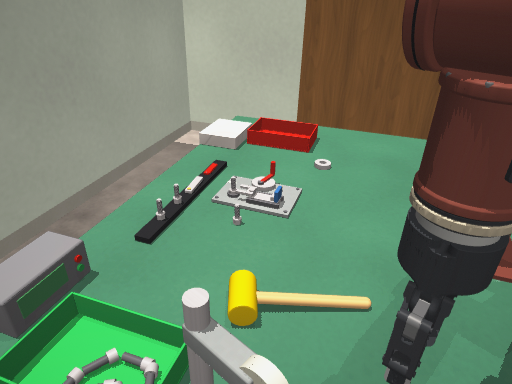

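Top view: the fixture spans about (253,157)–(316,244), with the red pin at about (328,202), the blue plate at (271,225), the white mark at (297,163) and the ring gauge at (398,256). The side view agrees. Next I measure these.

```bash
cat > h.py <<'E'
import cv2,numpy as np
from rig import robot
def ray(c,u,v,z):
    f=192/np.tan(np.radians(c["fov_y"])/2)
    x,y=(u-c["cx"])/f,(v-c["cy"])/f
    if c.get("fish"):
        r=np.hypot(x,y); d=np.array([x*np.sin(r)/r,y*np.sin(r)/r,np.cos(r)])
    else: d=np.array([x,y,1.])
    R=np.array(c["R"]);o=-R.T@np.array(c["t"]);w=R.T@d
    return (o+w*(z-o[2])/w[2])
def cap(n):
    c=robot.capture(n);c["fish"]=n=="wrist";return c
def blobs(c,lo,hi,box=None,amin=8):
    h=cv2.cvtColor(c["pixels"],cv2.COLOR_RGB2HSV);m=cv2.inRange(h,np.array(lo),np.array(hi))
    if box is not None:
        k=np.zeros_like(m);x0,y0,x1,y1=box;k[y0:y1,x0:x1]=255;m&=k
    return m
E
python3 - <<'E'
from h import *
c=cap("top");B=(235,145,335,255)
m=blobs(c,(0,0,60),(179,60,255),B)
m=cv2.morphologyEx(m,cv2.MORPH_OPEN,np.ones((3,3)))
cs,_=cv2.findContours(m,cv2.RETR_EXTERNAL,cv2.CHAIN_APPROX_NONE)
k=max(cs,key=cv2.contourArea)
P=np.array([ray(c,u,v,.012)[:2] for u,v in k[:,0]],np.float32)*1000
r=cv2.minAreaRect(P);print("plate",r)
r_,w=blobs(c,(0,150,80),(8,255,255),B),blobs(c,(0,0,215),(179,40,255),(285,155,310,172))
b=blobs(c,(105,120,50),(125,255,255),B)
for n,m,z in(("red",r_,.035),("blue",b,.063),("white",w,.012)):
    v,u=np.nonzero(m);print(n,len(u),u.min(),u.max(),v.min(),v.max(),u.mean(),v.mean(),ray(c,u.mean(),v.mean(),z))
v,u=np.nonzero(r_);i=u>324;print("pin",u[i].mean(),v[i].mean(),ray(c,u[i].mean(),v[i].mean(),.07))
cv2.imwrite("pics/c.png",cv2.resize(c["pixels"][145:255,240:340,::-1],None,fx=5,fy=5,interpolation=cv2.INTER_CUBIC))
E
```

```text
plate ((584.3765869140625, -61.724998474121094), (179.897705078125, 243.21475219726562), 89.04457092285156)
red 97 301 330 197 205 315.1855670103093 200.88659793814432 [ 0.57777061 -0.13734538  0.035     ]
blue 64 263 278 224 227 270.5 225.5 [ 0.51097108 -0.01776786  0.063     ]
white 39 296 299 158 168 297.3076923076923 162.6153846153846 [ 0.68742127 -0.09519497  0.012     ]
pin 328.22222222222223 202.0 [ 0.56977212 -0.16448024  0.07      ]
```

View pics/c.png

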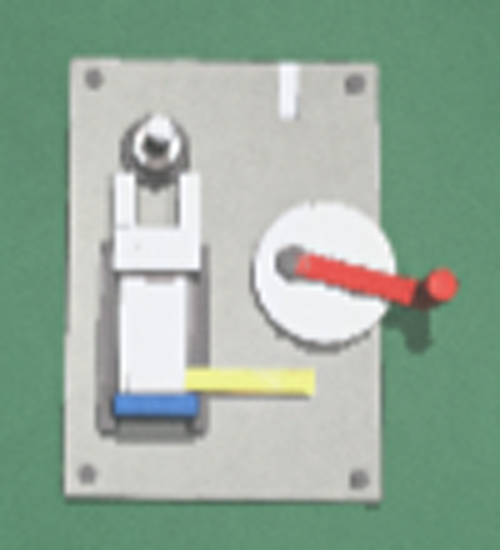

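The measurements agree with the stated sizes. The fixture centre is near (584.5,-57.5) with yaw about -0.013, which puts the pivot near (589,-93) and the pin near (570,-164), 73 mm from the pivot against 72 mm stated. I'll straddle the pin loosely and sweep it round.

```bash
cat >> h.py <<'E'
def togo(x,y,z,ydeg):
    "tips at x,y,z mm; ydeg: world direction of tool y"
    s=robot.sense();R=np.array(s["tcp_rot"]);p=np.array(s["tool_pos"])*1000
    d=R.T@(np.array([x,y,z+11.])-p);a=np.degrees(np.arctan2(R[1,1],R[0,1]))
    t=(a-ydeg+180)%360-180
    print("t",round(s["t"],2),"tcp",p.round(1),"ydir",a.round(1),"shift",d.round(1),"turn",np.radians(t).round(3),"F",np.round(s["force"],1),"w",round(s["grip_width"]*1000,1),"j",np.round(s["joint_pos"],2),"z",R[:,2].round(3))
E
python3 -m crank '[[30,-35,-35,0,0,0,0.13],[30,-70,-70,0,0,0,0.26],[30,-105,-105,0,0,0,0.39],[30,-140,-140,0,0,0,0.52],[30,-175,-175,0,0,0,0.65],[30,-210,-210,0,0,0,0.78],[30,-245,-245,0,0,0,0.91],[30,-280,-280,0,0,0,1.04]]'
python3 -c "
from h import *
togo(570,-164,180,-15)"
```

```text
t: 0.95
tool_pos: [0.3783, 0.2316, 0.2423]
tcp_rot: [[-0.189, 0.982, 0.0], [0.982, 0.189, 0.0], [0.0, 0.0, -1.0]]
force: [1.7, 0.0, 0.1]
grip_width: 0.0256
grasp_force: 0.0
t 0.95 tcp [378.3 231.6 242.3] ydir 10.9 shift [-424.7  113.5   51.3] turn 0.452 F [1.7 0.  0.1] w 25.6 j [ 0.37 -0.23  1.98 -0.    1.4   0.18] z [ 0.  0. -1.]
```

```bash
python3 -m crank '[[30,-45,12,5,0,0,0.06],[30,-90,24,10,0,0,0.12],[30,-135,36,15,0,0,0.18],[30,-180,48,20,0,0,0.24],[30,-225,60,25,0,0,0.3],[30,-270,72,30,0,0,0.36],[30,-315,84,35,0,0,0.42],[30,-360,96,40,0,0,0.45]]'
python3 - <<'E'
from h import *
togo(570,-164,110,-15)
c=cap("wrist");cv2.imwrite("pics/w1.png",c["pixels"][:,:,::-1])
E
```

```text
t: 1.75
tool_pos: [0.5424, -0.103, 0.2019]
tcp_rot: [[0.255, 0.967, -0.0], [0.967, -0.255, 0.0], [0.0, -0.0, -1.0]]
force: [-0.4, 0.3, 1.1]
grip_width: 0.0259
grasp_force: 0.0
t 1.75 tcp [ 542.4 -103.   201.9] ydir -14.8 shift [-51.9  42.2  80.9] turn 0.004 F [-0.4  0.3  1.1] w 25.9 j [-0.33  0.08  1.76  0.    1.3  -0.07] z [-0.  0. -1.]
```

View pics/w1.png

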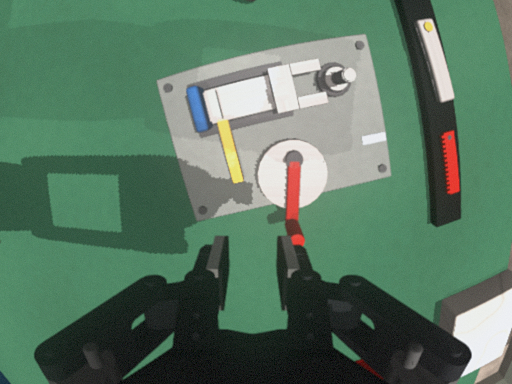

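Wrist view: plate corners are near (158,80), (364,36), (391,175) and (198,222). The pivot is at (294,157), the mark at (374,139), and the pin at about (296,238) beside the right finger.

```bash
python3 - <<'E'
from h import *
c=cap("wrist")
P=np.array([ray(c,u,v,.012)[:2]*1000 for u,v in((158,80),(364,36),(391,175),(198,222))])
print(P.round(1),"centre",P.mean(0))
for a,b in((0,1),(3,2)):
    d=P[b]-P[a];print(np.hypot(*d),np.degrees(np.arctan2(d[1],d[0])))
m=blobs(c,(0,0,225),(179,40,255),(355,128,390,150));v,u=np.nonzero(m);print("mark",u.mean(),v.mean(),ray(c,u.mean(),v.mean(),.012))
print("pivot",ray(c,294,157,.035))
m=blobs(c,(0,150,70),(8,255,255),(280,160,310,250));v,u=np.nonzero(m);i=v>236;print("pin",u[i].mean(),v[i].mean(),v.max(),ray(c,u[i].mean(),v[i].mean(),.077))
E
```

```text
[[ 472.8   21. ]
 [ 705.4   13.7]
 [ 704.6 -151.1]
 [ 467.8 -148. ]] centre [587.64144154 -66.1067118 ]
232.67041731643567 -1.789983565000795
236.88566025921634 -0.7513610651405195
mark 370.77894736842103 132.44210526315788 [ 0.68701625 -0.09547748  0.012     ]
pivot [ 0.59154505 -0.09736028  0.035     ]
pin 295.3404255319149 239.08510638297872 242 [ 0.57168752 -0.16633808  0.077     ]
```

```bash
python3 -m crank '[[40,-26,22,20,0,0,0],[40,-53,43,45,0,0,0],[40,-53,43,70,0,0,0],[40,-53,43,85,0,0,0],[40,-53,43,100,0,0,0],[40,-53,43,100,0,0,0],[40,-53,43,100,0,0,0],[40,-53,43,100,0,0,0]]'
python3 - <<'E'
from h import *
togo(571,-165,45,-14)
c=cap("wrist");cv2.imwrite("pics/w2.png",c["pixels"][:,:,::-1])
E
```

```text
t: 2.65
tool_pos: [0.5712, -0.1631, 0.1039]
tcp_rot: [[0.251, 0.968, 0.002], [0.968, -0.251, -0.001], [-0.0, 0.002, -1.0]]
force: [0.2, -1.1, -0.3]
grip_width: 0.0342
grasp_force: 0.0
t 2.65 tcp [ 571.2 -163.1  103.9] ydir -14.6 shift [-1.8  0.2 47.9] turn -0.01 F [ 0.2 -1.1 -0.3] w 34.2 j [-0.41  0.28  1.73 -0.    1.13 -0.16] z [ 0.002 -0.001 -1.   ]
```

View pics/w2.png

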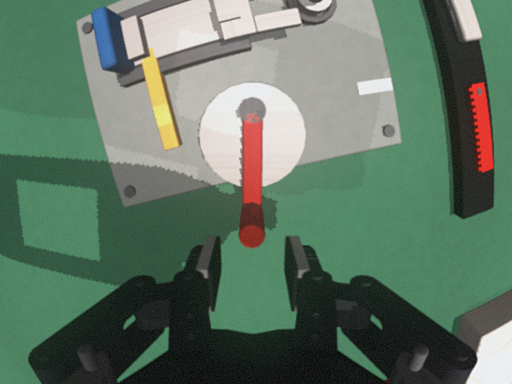

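The pin top at (252,237) lies midway between the fingertips at (217 and 287). I check its radial position.

```bash
python3 - <<'E'
from h import *
c=cap("wrist")
print("pin",ray(c,252,236,.077),"pivot",ray(c,252,110,.035),"mark",ray(c,376,87,.012))
togo(571,-165,45,-14)
E
```

```text
pin [ 0.57128918 -0.16235383  0.077     ] pivot [ 0.58937659 -0.09309035  0.035     ] mark [ 0.68880671 -0.09619869  0.012     ]
t 2.75 tcp [ 571.1 -163.3  103.8] ydir -14.6 shift [-1.6  0.2 47.8] turn -0.01 F [-0.3  0.6 -0.7] w 34.4 j [-0.41  0.28  1.73 -0.    1.13 -0.16] z [ 0.002 -0.001 -1.   ]
```

```bash
python3 -m crank '[[40,-1,0,15,0,0,0],[40,-1,0,30,0,0,0],[40,-1,0,40,0,0,0],[40,-1,0,47,0,0,0],[28,-1,0,47,0,0,0],[28,-1,0,47,0,0,0],[28,-1,0,47,0,0,0],[28,-1,0,47,0,0,0]]' 20
python3 - <<'E'
from h import *
togo(571.3,-162.4,45,-14.7)
for a in np.arange(.1,.85,.1): print(*np.round([72*(1-np.cos(a)),72*np.sin(a)],1))
E
```

```text
t: 3.55
tool_pos: [0.5705, -0.1645, 0.056]
tcp_rot: [[0.252, 0.968, 0.001], [0.968, -0.252, -0.001], [-0.0, 0.001, -1.0]]
force: [-0.4, 0.1, -0.5]
grip_width: 0.0239
grasp_force: 0.0
t 3.55 tcp [ 570.5 -164.5   56. ] ydir -14.6 shift [2.2 0.2 0. ] turn 0.002 F [-0.4  0.1 -0.5] w 23.9 j [-0.41  0.35  1.75  0.    1.05 -0.16] z [ 0.001 -0.001 -1.   ]
0.4 7.2
1.4 14.3
3.2 21.3
5.7 28.0
8.8 34.5
12.6 40.7
16.9 46.4
21.8 51.6
```

```bash
python3 -m crank '[[28,1,7,0,0,0,-0.1],[28,2.5,14,0,0,0,-0.2],[28,5,21,0,0,0,-0.3],[28,8,28,0,0,0,-0.4],[28,11,34.5,0,0,0,-0.5],[28,14.5,40.5,0,0,0,-0.6],[28,19,46.5,0,0,0,-0.7],[28,24,51.5,0,0,0,-0.8]]'
python3 - <<'E'
from h import *
a=np.radians(-104.7)+.8
togo(589.4+72*np.cos(a),-93.2+72*np.sin(a),45,-14.7+45.8)
E
```

```text
t: 4.35
tool_pos: [0.6257, -0.1552, 0.0556]
tcp_rot: [[-0.522, 0.853, -0.001], [0.853, 0.522, -0.002], [-0.001, -0.001, -1.0]]
force: [-2.4, -4.9, -0.8]
grip_width: 0.0239
grasp_force: 2.0
t 4.35 tcp [ 625.7 -155.2   55.6] ydir 31.5 shift [-0.2  0.9 -0.4] turn 0.006 F [-2.4 -4.9 -0.8] w 23.9 j [-0.36  0.45  1.6  -0.    1.08 -0.91] z [-0.001 -0.002 -1.   ]
```

```bash
python3 -m crank '[[28,0.5,7,0,0,0,-0.1],[28,1.5,14.5,0,0,0,-0.2],[28,3,21.5,0,0,0,-0.3],[28,5.5,28.5,0,0,0,-0.4],[28,8.5,35,0,0,0,-0.5],[28,12.5,41,0,0,0,-0.6],[28,17,47,0,0,0,-0.7],[28,21.5,52,0,0,0,-0.8]]'
python3 - <<'E'
from h import *
a=np.radians(-1.2)
togo(589.4+72*np.cos(a),-93.2+72*np.sin(a),45,90-1.2)
c=cap("wrist");cv2.imwrite("pics/w3.png",c["pixels"][:,:,::-1])
E
```

```text
t: 5.15
tool_pos: [0.6596, -0.1097, 0.0557]
tcp_rot: [[-0.975, 0.22, 0.001], [0.22, 0.975, -0.002], [-0.001, -0.002, -1.0]]
force: [-0.2, -3.9, -0.9]
grip_width: 0.0236
grasp_force: 1.8
t 5.15 tcp [ 659.6 -109.7   55.7] ydir 77.3 shift [ 1.6 15.  -0.4] turn -0.201 F [-0.2 -3.9 -0.9] w 23.6 j [-0.28  0.5   1.54 -0.    1.1  -1.63] z [ 0.001 -0.002 -1.   ]
```

View pics/w3.png

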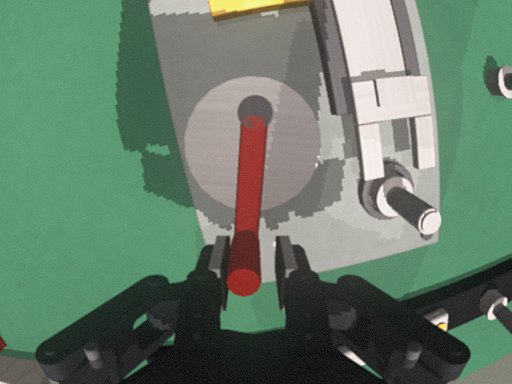

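The pin (top at (243,281)) rests on the trailing left finger, and the pivot is at (254,110). The lever is still short of the mark.

```bash
python3 - <<'E'
from h import *
c=cap("wrist")
p=ray(c,244,282,.077);q=ray(c,254,111,.035);print(p,q,np.degrees(np.arctan2(*(p-q)[1::-1])))
# plate right edge pixels (153,0)...(205,240)
A=[ray(c,u,v,.012) for u,v in((153,10),(178,120),(203,230))];print(np.round(A,4),np.degrees(np.arctan2(*(A[2]-A[0])[1::-1])))
togo(661.4,-90.7,45,88.8)
E
```

```text
[ 0.65828612 -0.11211105  0.077     ] [ 0.58911083 -0.09234261  0.035     ] -15.948516956422717
[[ 0.5116 -0.1379  0.012 ]
 [ 0.584  -0.1376  0.012 ]
 [ 0.6556 -0.1408  0.012 ]] -1.1289420449757628
t 5.25 tcp [ 659.7 -108.6   55.7] ydir 77.1 shift [ 2.3 17.8 -0.3] turn -0.204 F [-0.1 -0.3 -0.2] w 23.9 j [-0.28  0.5   1.54 -0.    1.1  -1.63] z [ 0.001 -0.001 -1.   ]
```

```bash
python3 -m crank '[[28,0.3,4,0,0,0,-0.05],[28,0.6,8,0,0,0,-0.1],[28,1,11,0,0,0,-0.15],[28,1.4,14,0,0,0,-0.18],[28,1.8,16,0,0,0,-0.2],[28,2,17,0,0,0,-0.2],[28,2.2,17.5,0,0,0,-0.2],[28,2.2,17.5,0,0,0,-0.2]]'
python3 - <<'E'
from h import *
togo(661.4,-94.6,45,88.8)
c=cap("wrist");h=blobs(c,(0,150,60),(8,255,255),(200,100,300,310))
v,u=np.nonzero(h)
for r in (130,150,170,190,210,230): print(r,u[v==r].mean(),end=' ')
# lever top edges, z=.035
L=[ray(c,u[v==r].mean(),r,.035)[:2]*1000 for r in range(130,215,4)];L=np.array(L)
print("lever dir",np.degrees(np.arctan(np.polyfit(L[:,0],L[:,1],1)[0])),L[0],L[-1])
i=v>=v.max()-30;print("pin bottom",v.max(),u[i].mean())
k=v.max()-16;p=ray(c,u[np.abs(v-k)<5].mean(),k,.077);print("pin",p)
A=[ray(c,u,v,.012) for u,v in((153,10),(203,230))]
cv2.imwrite("pics/w4.png",c["pixels"][:,:,::-1])
E
```

```text
t: 6.05
tool_pos: [0.6613, -0.0912, 0.0557]
tcp_rot: [[-1.0, 0.026, 0.001], [0.026, 1.0, -0.0], [-0.001, -0.0, -1.0]]
force: [1.8, -3.1, -0.3]
grip_width: 0.0239
grasp_force: 1.6
t 6.05 tcp [661.3 -91.2  55.7] ydir 88.5 shift [-0.2 -3.4 -0.3] turn -0.006 F [ 1.8 -3.1 -0.3] w 23.9 j [-0.26  0.5   1.54 -0.    1.1  -1.8 ] z [ 0.001 -0.    -1.   ]
130 246.0 150 245.5 170 245.5 190 245.5 210 245.5 230 245.5 lever dir -2.0086508846748425 [598.3570717  -93.01155958] [643.94581102 -94.81800103]
pin bottom 296 243.18115942028984
pin [ 0.65931371 -0.09546795  0.077     ]
```

View pics/w4.png

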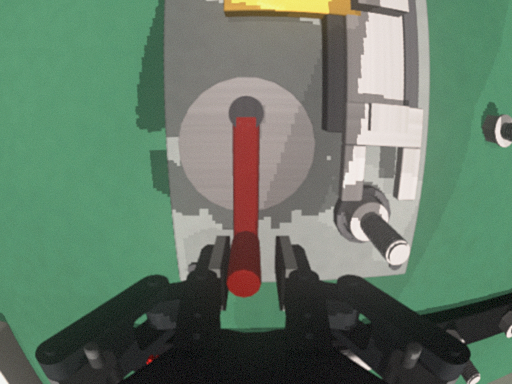

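The lever points at -2.0° and the fixture at about -1.1°, so it needs roughly 1 mm more. After that I centre the tool, lift and check.

```bash
python3 -m crank '[[28,0,0.5,0,0,0,0],[28,0,1,0,0,0,0],[28,0,1.2,0,0,0,0],[28,0,1.2,0,0,0,0],[32,0,-3,0,0,0,0],[32,0,-3,-15,0,0,0],[32,0,-3,-40,0,0,0],[32,0,-3,-60,0,0,0]]'
python3 -m crank '[[32,40,0,-30,0,0,0],[32,80,10,-60,0,0,0],[32,120,20,-70,0,0,0],[15,150,30,-70,0,0,0],[0,150,40,-70,0,0,0],[0,150,40,-70,0,0,0],[0,150,40,-70,0,0,0],[0,150,40,-70,0,0,0]]' | head -2
python3 - <<'E'
from h import *
togo(470,0,120,88.9)
c=cap("wrist");cv2.imwrite("pics/w5.png",c["pixels"][:,:,::-1])
E
```

```text
t: 6.9
tool_pos: [0.6606, -0.0936, 0.1167]
tcp_rot: [[-1.0, 0.026, -0.001], [0.026, 1.0, 0.001], [0.001, 0.001, -1.0]]
force: [0.6, 0.2, -0.1]
grip_width: 0.0275
grasp_force: 0.0
t: 7.7
tool_pos: [0.5129, -0.0506, 0.1854]
t 7.7 tcp [512.9 -50.6 185.4] ydir 88.5 shift [44.1 49.4 54.4] turn -0.007 F [-1.2 -0.4  0.2] w -0.0 j [-0.25  0.01  1.87 -0.    1.27 -1.8 ] z [ 0. -0. -1.]
```

View pics/w5.png

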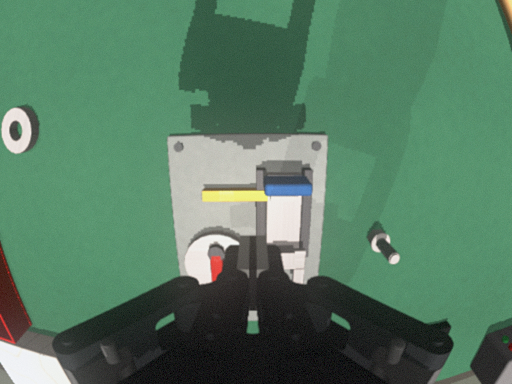

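The wrist view now looks back: the blue plate's top is at about (264–312, 177–193). The gripper hides the lever, so I'll use the top and side cameras for it.

```bash
python3 - <<'E'
from h import *
c=cap("wrist")
m=blobs(c,(105,120,50),(125,255,255),(250,165,325,205));v,u=np.nonzero(m);print(u.min(),u.max(),v.min(),v.max())
for a,b in((u.min(),v.min()),(u.max(),v.min()),(u.mean(),v.min())): print(ray(c,a,b,.063))
for e in((170,137),(327,135)): print("plate",ray(c,*e,.012))
t=cap("top");s=cap("side")
r=blobs(t,(0,150,80),(8,255,255),(285,145,335,235));v,u=np.nonzero(r);print("top red",len(u),u.min(),u.max(),v.min(),v.max()) if len(u) else print("occl")
L=[ray(t,u[v==k].mean(),k,.035)[:2] for k in sorted(set(v))];print(np.round(L,4).tolist())
i=np.hstack([cv2.resize(t["pixels"][140:260,230:350],(400,400)),cv2.resize(s["pixels"][140:230,200:320],(400,400))])
cv2.imwrite("pics/ts.png",i[:,:,::-1])
E
```

```text
265 311 185 195
[ 0.50632235 -0.03960063  0.063     ]
[0.50727018 0.00174861 0.063     ]
[ 0.50682449 -0.0185356   0.063     ]
plate [ 0.4647981  -0.13639853  0.012     ]
plate [0.46726187 0.02816644 0.012     ]
occl
[]
```

View pics/ts.png

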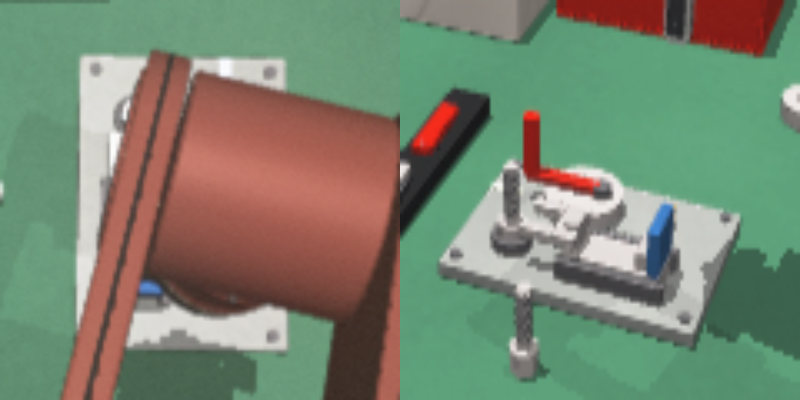

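The slide is ready: push face at x≈506, y≈-18.5, matching the geometry. First I check the lever angle closely, from beyond the mark.

```bash
python3 -m crank '[[0,-40,-10,-5,0,0,0],[0,-80,-20,-10,0,0,0],[0,-120,-30,-10,0,0,0],[0,-160,-38,-10,0,0,0],[0,-200,-38,-10,0,0,0],[0,-210,-38,-10,0,0,0],[0,-210,-38,-10,0,0,0],[0,-210,-38,-10,0,0,0]]' | head -2
python3 - <<'E'
from h import *
c=cap("wrist");cv2.imwrite("pics/w6.png",c["pixels"][:,:,::-1])
m=blobs(c,(0,150,60),(8,255,255),(180,20,320,330));v,u=np.nonzero(m);print(u.min(),u.max(),v.min(),v.max())
for r in range(v.min(),v.max(),8): print(r,u[v==r].mean().round(1),(v==r).sum(),(ray(c,u[v==r].mean(),r,.035)[:2]*1000).round(1))
E
```

```text
t: 8.7
tool_pos: [0.7204, -0.0937, 0.1943]
180 258 60 247
60 249.1 7 [598.7 -94. ]
68 250.0 11 [606.7 -93.4]
76 250.5 12 [614.7 -93.1]
84 250.5 12 [622.6 -93.3]
92 250.5 12 [630.5 -93.5]
100 250.5 12 [638.3 -93.7]
108 250.5 12 [646.1 -93.9]
116 250.6 8 [654. -94.]
124 250.5 16 [661.8 -94.3]
132 250.5 12 [669.7 -94.6]
140 nan 0 [nan nan]
148 nan 0 [nan nan]
156 nan 0 [nan nan]
164 nan 0 [nan nan]
172 nan 0 [nan nan]
180 nan 0 [nan nan]
188 nan 0 [nan nan]
196 nan 0 [nan nan]
204 nan 0 [nan nan]
212 nan 0 [nan nan]
220 nan 0 [nan nan]
228 227.6 18 [ 770.1 -121.8]
236 208.0 57 [ 779.2 -143.7]
244 209.0 59 [ 788.9 -143.4]<stdin>:4: RuntimeWarning: Mean of empty slice.
  ret = ret.dtype.type(ret / rcount)
```

View pics/w6.png

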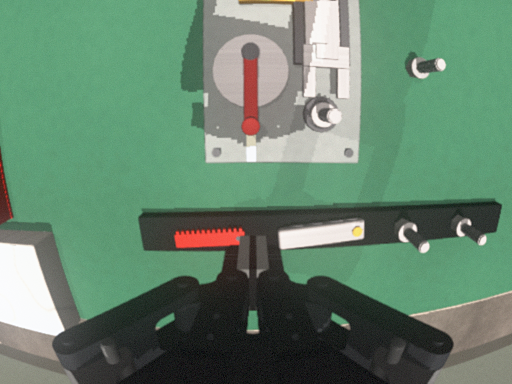

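Lever and mark line up (lever column 250.5, mark about 251, plate's front edge square to it), so the cam is at its low point. Now I move behind the blue plate.

```bash
python3 -m crank '[[0,45,14,0,0,0,0],[0,90,28,0,0,0,0],[0,135,42,0,0,0,0],[0,180,56,0,0,0,0],[0,225,68,0,0,0,0],[0,252,68,0,0,0,0],[0,252,68,30,0,0,0],[0,252,68,60,0,0,0]]' | head -2
python3 -m crank '[[0,0,0,25,0,0,0],[0,0,0,50,0,0,0],[0,0,0,70,0,0,0],[0,0,0,80,0,0,0],[0,0,0,80,0,0,0],[0,0,0,80,0,0,0],[0,0,0,80,0,0,0],[0,0,0,80,0,0,0]]'
python3 - <<'E'
from h import *
togo(495,-18.5,42,88.7)
E
```

```text
t: 9.55
tool_pos: [0.4705, -0.0192, 0.1367]
t: 10.35
tool_pos: [0.4717, -0.0193, 0.0565]
tcp_rot: [[-1.0, 0.026, 0.002], [0.026, 1.0, -0.0], [-0.002, -0.0, -1.0]]
force: [-0.4, 0.1, 0.6]
grip_width: -0.0002
grasp_force: 0.0
t 10.35 tcp [471.7 -19.3  56.5] ydir 88.5 shift [-23.3   1.4   3.6] turn -0.003 F [-0.4  0.1  0.6] w -0.2 j [-0.21  0.08  2.06  0.    0.99 -1.75] z [ 0.002 -0.    -1.   ]
```

```bash
python3 -m crank '[[0,-8,0,3,0,0,0],[0,-15,0,3,0,0,0],[0,-20,0,3,0,0,0],[0,-25,0,3,0,0,0],[0,-30,0,3,0,0,0],[0,-35,0,3,0,0,0],[0,-40,0,3,0,0,0],[0,-44,0,3,0,0,0]]'
```

```text
t: 11.15
tool_pos: [0.5147, -0.0201, 0.052]
tcp_rot: [[-1.0, 0.026, -0.001], [0.026, 1.0, 0.0], [0.001, 0.0, -1.0]]
force: [-3.3, 0.8, 0.7]
grip_width: 0.0001
grasp_force: 1.6
```

```bash
python3 -m crank '[[0,-2,0,0,0,0,0],[0,-4,0,0,0,0,0],[0,-6,0,0,0,0,0],[0,-8,0,0,0,0,0],[0,-9,0,0,0,0,0],[0,-10,0,0,0,0,0],[0,-10,0,0,0,0,0],[0,-10,0,0,0,0,0]]'
```

```text
t: 11.95
tool_pos: [0.5248, -0.0207, 0.0524]
tcp_rot: [[-1.0, 0.026, 0.0], [0.026, 1.0, -0.0], [-0.0, -0.0, -1.0]]
force: [-2.4, -0.2, -1.6]
grip_width: -0.0003
grasp_force: 1.1
```

Pushing at about 3 N. I continue in small steps until the force rises at the stop.

```bash
python3 -m crank '[[0,-1,0,0,0,0,0],[0,-2,0,0,0,0,0],[0,-3,0,0,0,0,0],[0,-4,0,0,0,0,0],[0,-5,0,0,0,0,0],[0,-5,0,0,0,0,0],[0,-5,0,0,0,0,0],[0,-5,0,0,0,0,0]]'
```

```text
t: 12.75
tool_pos: [0.53, -0.0208, 0.0525]
tcp_rot: [[-1.0, 0.026, 0.001], [0.026, 1.0, -0.0], [-0.001, -0.0, -1.0]]
force: [-2.9, -0.1, -0.9]
grip_width: -0.0001
grasp_force: 0.7
```

```bash
python3 -m crank '[[0,-0.5,0,0,0,0,0],[0,-1,0,0,0,0,0],[0,-1.5,0,0,0,0,0],[0,-2,0,0,0,0,0],[0,-2,0,0,0,0,0],[0,-2,0,0,0,0,0],[0,-2,0,0,0,0,0],[0,-2,0,0,0,0,0]]'
```

```text
t: 13.55
tool_pos: [0.5309, -0.0208, 0.0524]
tcp_rot: [[-1.0, 0.026, -0.002], [0.026, 1.0, -0.0], [0.002, -0.0, -1.0]]
force: [-7.7, -0.5, 4.9]
grip_width: 0.0001
grasp_force: 3.4
```

```bash
python3 -m crank '[[0,-0.5,0,0,0,0,0],[0,-1,0,0,0,0,0],[0,-1,0,0,0,0,0],[0,-1,0,0,0,0,0],[0,-1,0,0,0,0,0],[0,-1,0,0,0,0,0],[0,-1,0,0,0,0,0],[0,-1,0,0,0,0,0]]'
```

```text
t: 14.35
tool_pos: [0.531, -0.0207, 0.0523]
tcp_rot: [[-1.0, 0.026, -0.004], [0.026, 1.0, 0.0], [0.004, 0.0, -1.0]]
force: [-10.6, -1.2, 7.5]
grip_width: -0.0001
grasp_force: 5.3
```

The stop is reached: the tool has stalled at 531 mm (495 + 36) with the force rising. I back off, rise, move aside and check.

```bash
python3 -m crank '[[0,8,0,0,0,0,0],[0,25,0,0,0,0,0],[0,45,0,-10,0,0,0],[0,60,0,-40,0,0,0],[0,70,0,-80,0,0,0],[0,80,0,-120,0,0,0],[0,80,40,-140,0,0,0],[0,80,80,-140,0,0,0]]' | head -2
python3 -m crank '[[0,0,45,0,0,0,0],[0,0,90,0,0,0,0],[0,0,135,0,0,0,0],[0,0,180,0,0,0,0],[0,0,220,0,0,0,0],[0,0,240,0,0,0,0],[0,0,240,0,0,0,0],[0,0,240,0,0,0,0]]' | head -2
python3 - <<'E'
from h import *
t=cap("top");s=cap("side")
r=blobs(t,(0,150,80),(8,255,255),(285,150,335,235));v,u=np.nonzero(r)
b=blobs(t,(105,120,50),(125,255,255),(255,195,290,240));y,x=np.nonzero(b);print("blue",ray(t,x.mean(),y.mean(),.063) if len(x) else 0)
L=np.array([ray(t,u[v==k].mean(),k,.035)[:2] for k in sorted(set(v))])*1000;print(L.round(1).tolist())
i=np.hstack([cv2.resize(t["pixels"][145:255,230:340],(400,400)),cv2.resize(s["pixels"][140:230,200:320],(400,400))])
cv2.imwrite("pics/fin.png",i[:,:,::-1]);print(robot.sense()["force"])
E
```

```text
t: 15.15
tool_pos: [0.4581, 0.0613, 0.1974]
t: 15.95
tool_pos: [0.4611, 0.3014, 0.1924]
blue [ 0.54680005 -0.01807193  0.063     ]
[[675.0, -99.5], [672.2, -102.1], [669.5, -102.1], [666.8, -98.0], [664.0, -97.9], [644.9, -91.7], [642.2, -93.4], [639.4, -93.4], [636.7, -93.3], [634.0, -93.3], [631.3, -93.2], [628.6, -93.2], [625.9, -93.1], [623.2, -93.0], [620.5, -93.0], [617.8, -92.9], [615.1, -92.9], [612.4, -92.8], [609.7, -92.7], [607.0, -92.7], [604.3, -92.6], [601.6, -92.6]]
[-0.05729474 -0.56452302  0.59178761]
```

View pics/fin.png

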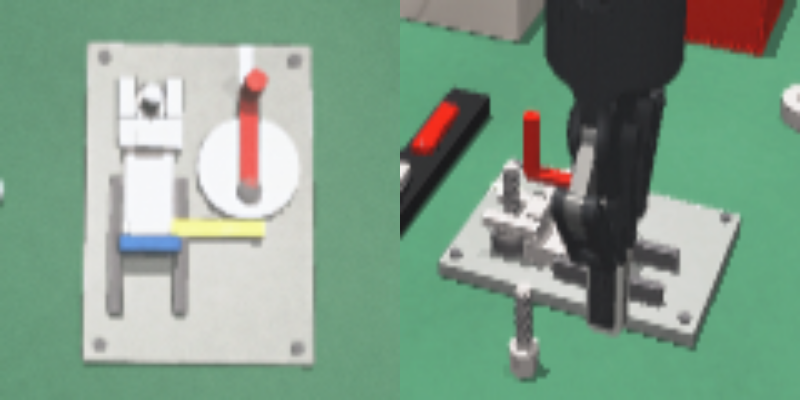

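The lever points at the mark, the slide has moved 36 mm, and the fork straddles the standing bolt.

```bash
python3 -c "
from rig import robot
print(robot.finish_job())"
```

```text
the job is handed in; nothing more can be done
None
```

The job is handed in: I turned the cam lever to the white mark first, then pushed the slide fully home (about 36 mm of travel), with its fork straddling the standing bolt.

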